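# Slide a sample tube under the spring-closed hood of a bench tube reader

### The job

Load the tube that lies in the open cradle of the bench tube reader. Press the reader's press plate down with one fingertip and keep it down, so that the spring-closed hood stands up clear of the well, while the other fingertip gently pushes the tube by its cap end along the cradle and under the hood until it rests fully home against the stop at the far end of the well. Then let go so that the hood springs shut over the tube; the tube is only pushed, never gripped or lifted, and the other things on the bench are left where they are.

Things in the scene. Friction and masses are not known exactly. Their poses are not given: they have to be found in the camera images.
- reader: white bench tube reader, fixed: base plate 300 x 78 mm carries a straight open cradle (x -162 to 0 mm) that leads into a well (x 0 to 125 mm); a housing 66 mm high stands at x 131 to 165 mm. Origin: at bench height under the middle of the well's mouth. x: the way the tube is pushed; y: from the cradle to the hinge rod; z up. All coordinates below are in this frame.
- well_mouth (a point): centre of the well's mouth (x 0, y 0, z 18 mm). Cradle and well have one flat floor at z 8 mm and are 23 mm wide inside, walls 2.5 mm thick. The cradle's walls reach only z 17 mm, the well's z 27 mm; but the well's wall on the -y side stays at z 17 mm for the first 15 mm, so that a finger can follow the cap into the mouth. Base plate top z 8 mm.
- well_stop (a point): stop at the far end of the well, on its face (x 125 mm, y 0, z 18 mm): here the tube's tip comes to rest, 59 mm past the tube's middle; its cap end is then 7 mm inside the mouth.
- tube_mid (a point): middle of the sample tube, on its axis: translucent screw-cap tube 118 mm long, body 16 mm and cap 20 mm thick, 18 to 31 g, lying in the cradle along x, conical tip towards the well, flat cap end 59 mm behind this point (towards -x), cap top at z 28 mm. It starts wholly outside the well; fully home this point is at x 66 mm.
- hood (a joint): hood angle in rad, 0 shut, 1.65 fully open; a spring shuts it. Shut, the grey hood covers the well (x 0 to 130 mm, y -17 to 15 mm, top z 33 mm) and its front apron (x 0 to 2.5 mm) closes the mouth down to z 13 mm. It opens up and over towards +y; from 1.5 rad on it stands upright at y above 7 mm, up to z 70 mm, and leaves room for a finger in the mouth.
- hinge_rod (a point): point on the hinge rod's axis above the mouth's plane (x 0, y 24 mm, z 29 mm). The 6 mm rod runs along x over the whole reader; hood, rod and press plate turn as one part. Fixed bearing blocks 12 mm wide, up to z 35 mm, hold it at x -146 to -138, 20 to 28 and 121 to 129 mm.
- press_plate (a point): middle of the outer edge of the press plate: flat steel plate along x (x -160 to 16 mm), reaching from 8 to 26 mm from the hinge rod's axis on the side away from the cradle, edge rolled 6 mm thick. Shut, it slopes up and the edge is at y 40, z 49 mm; pressed down it turns with the hood: edge y 50, z 27 mm at 1.0 rad, y 44, z 12 mm at 1.60 rad. Needs 3 to 8 N; a fingertip slides along it.
- timer: bystander: white bench timer, 66 x 66 x 20 mm, loose; origin at the centre of its underside
- dish: bystander: round dish with lid, 90 mm across, 13 mm high, loose; origin at the centre of its underside
- forceps: bystander: steel forceps, 130 mm long, 18 mm wide, 10 mm high, loose; origin at the centre of the underside

How it is judged:
By the outcome, as a careful person would: the job done as asked, in the order asked, and still so for the second after the job is handed in, with the robot touching nothing.
It also fails if it takes over 48 s, if anything falls off the work surface, if the arm or the gripper's body presses on something with over 40 N, if the wrist force passes 120 N, or if a joint passes its speed limit or range.

### The arm

A 6-joint arm with a two-finger parallel gripper is mounted at the origin on a cart in front of the work surface, level with it; the furniture and walls round the work are solid. World frame = base frame: x ahead of the robot, y to its left, z up, the work surface at z = 0. Lengths are in m, angles in degrees, forces in N, time in s.
With the tool pointing down it reaches from about 0.25 to 0.725 m from the base axis. Payload 9.7 kg.
Tool frame: the origin (TCP) lies midway between the tips of the shut fingers; the grasp point (between the pads) lies 19 mm behind it (bot.hold_point_z is the distance from the TCP to the grasp point, in m); z points along the fingers, y is the line along which they close (so a half turn about z gives the same grasp; the last joint's range is limited). The gripper opens to 85 mm and grips with 20 to 120 N. Pads are 22 mm wide; open, the fingers measure 114 mm over their backs; the gripper's body (76 mm by 85 mm) begins 54 mm behind the grasp point. The pads swing forward as they close: fully open they stand 13 mm farther back than shut.
Start: joints at [-63.885, 4.979, 10.078, 95.1, 0, 90], TCP at [0.242, -0.494, 0.231] pointing down, gripper open.
Joint ranges: [-179.16, 179.16], [-48.56, 103.87], [-65.8, 70.77], [-126.05, 130.52], [-82.76, 87.17], [-180, 180]. Speed limits (degrees/s): [127.2, 127.2, 147.25, 180, 180, 180].

### API

Orientations are given as [roll, pitch, yaw] about the fixed x, y, z axes, in that order (R = Rz(yaw) Ry(pitch) Rx(roll)).
In Python, from workcell import bot gives the robot as it stands.
- The arm moves only by the tool play_rows, never from a script. Its argument "steps" is a list that holds one entry, the list of rows, each a list of 4 numbers: the shift along the tool's x, y, z in m, then the turn about the tool's z in rad. In form: [[[tx, ty, tz, yaw], ...]]. A call has exactly 5 rows; each row shifts and turns the commanded pose from where the row before left it, along the tool's axes as they then stand; what a row does not reach is not made up. A row lasts 1/12 s, in which the tool goes at most 41.7 mm and 7.16 degrees, less where a joint would pass 70% of its speed; a pose out of reach is approached as far as the arm can. A call is refused whole if a number of a shift passes 0.0417 or a number of a turn 0.125, either way. A call with a gripper value outside its range is refused whole. "gripper" is the finger opening in m, from 0 to 0.0854, set as the call begins (left out, the last holds). The fingers move at their own pace and stop on an object; "squeeze" is the grip in N (left out, the last holds). Time passes only in rows, so rows that do not move let the fingers close, or fill a call up. It gives the time, the measured TCP pose, the force, the opening and the grip force at its end, in the units of the state.
- bot.get_obs(): the state, without advancing time (a new reading comes with each control period).
- bot.camera(name): name is "side" or "top" or "wrist"; returns a dict with "img" (480x640x3 uint8, blue, green, red), "vfov" (degrees; the focal length in pixels is half the picture's height over the tangent of half this angle, whatever the lens; pixels are square), "cx", "cy" (the principal point, pixels), "xyz" and "attitude" of the camera in the world. Camera axes: x right, y down, z forward; pixel columns grow to the right and rows downward; lengths in m; the calibration is good to about 2 mm. A picture is of the moment at which its call begins. There is no depth.
- bot.job_done(): hands the job in; it is judged then, once.
The state is a dict: "time": time; "q": joint angles; "qd": joint speeds; "joint_efforts": joint torques, N m; "ee_pos": TCP position; "tcp_rot": TCP orientation; "wrist_force": force on the tool from outside, world axes, zero at the start; "torque": the same for the moment, N m; "opening": finger opening in m; "grasp_force": force on a finger pad.
Only numpy, scipy, OpenCV 4.12 (cv2) and the standard library are available. Lean on these libraries where they do the work, as an engineer would, in place of code of your own. Each camera call takes 0.05 s, during which the arm holds its last target. There are 200 camera calls.

## Working session

There is one attempt and no reset: what is moved stays moved. The work goes in short steps, Python scripts to look and compute and a tool call to move; the robot and the scene stay as the last step left them, time stands still between calls to the robot, and variables do not carry over. Pictures are saved under pics/ and viewed, at most 10 in all, crops included, and the job is handed in when it is done.

Besides the shell and the picture viewer there is one more tool, called after "Emit:" as a command line: name --argument value ..., lists and objects as JSON in quotes. play_rows: Moves the arm, as the interface text tells. Its arguments: {"type":"object","properties":{"steps":{"type":"array","items":{"type":"array","items":{"type":"array","items":{"type":"number"}}}},"gripper":{"type":"number"},"squeeze":{"type":"number"}},"required":["steps"]}

```bash
mkdir -p pics; ls
python3 - <<'E'
from workcell import bot
import cv2
for n in("top","side"):
    c=bot.camera(n); cv2.imwrite(f"pics/{n}0.png",c["img"]); print(n,{k:v for k,v in c.items() if k!="img"})
print(bot.get_obs())
E
```

```text
pics
top {'vfov': 46.626984479662525, 'cx': 324.29055903862763, 'cy': 249.75679026245223, 'xyz': array([ 0.37575175, -0.18444495,  1.05100634]), 'attitude': array([-168.12447038,    0.27939964,  -99.84419216])}
side {'vfov': 55.979540553476845, 'cx': 311.00460190567117, 'cy': 237.49237769760083, 'xyz': array([ 0.47679524, -0.90561377,  0.49291362]), 'attitude': array([-120.51871544,    0.75060143,   -7.66230819])}
{'time': 0.1, 'q': array([-6.38851388e+01,  5.00863650e+00,  1.00399784e+01,  9.51003114e+01,
        4.13239139e-04,  8.99995848e+01]), 'qd': array([-0.01485232, -0.02655261,  0.0251117 ,  0.02808675,  0.02189331,
        0.13997935]), 'joint_efforts': array([ 7.39181050e-04, -5.21563697e+01,  4.65652442e+01,  1.60158245e-02,
       -4.18092995e-06,  2.53329551e-05]), 'ee_pos': array([ 0.24200645, -0.49366781,  0.23065619]), 'tcp_rot': array([-1.79931031e+02, -4.13738589e-04,  2.61152759e+01]), 'wrist_force': array([ 0.55062664, -0.08941899, -0.46351066]), 'torque': array([ 0.01515885, -0.01572803,  0.02112363]), 'grasp_force': 0.0, 'opening': 0.085422998032115}
```

View pics/top0.png

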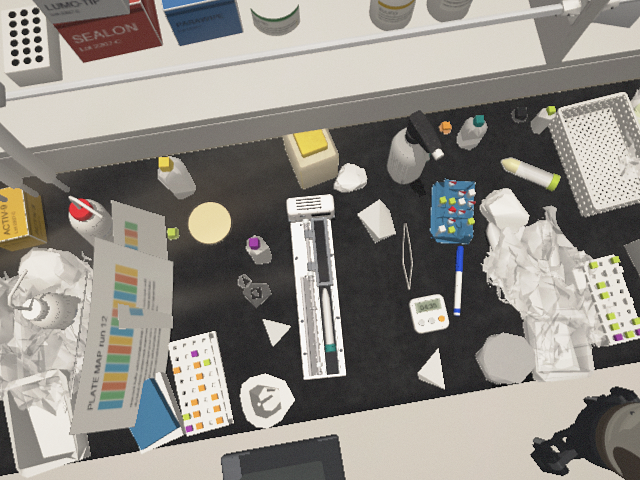

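View pics/side0.png

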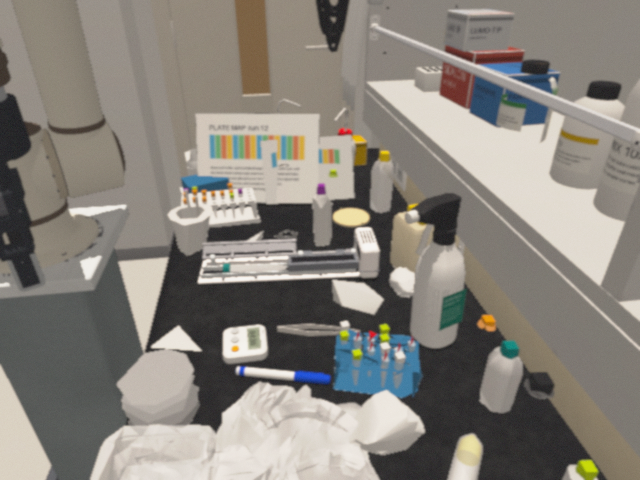

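The top view shows the reader running from about (325,378) (open end) to the housing at (310,200). The teal cap is at about (330,347) and the press plate is on the left. I'll enlarge the crop.

Run:
```python
import cv2
i=cv2.imread("pics/top0.png")[188:388,270:370]
i=cv2.rotate(cv2.resize(i,None,fx=4,fy=4,interpolation=cv2.INTER_CUBIC),cv2.ROTATE_90_CLOCKWISE)
cv2.imwrite("pics/crop0.png",i)
```

```text
(no output)
```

View pics/crop0.png

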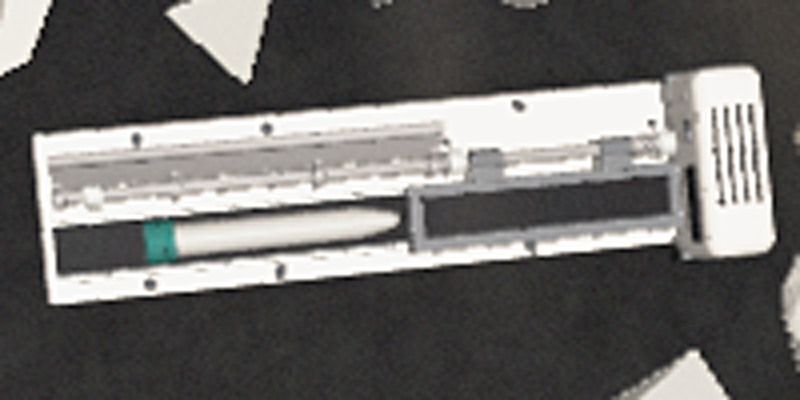

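```bash
cat > h.py <<'E'
import numpy as np,cv2
from scipy.spatial.transform import Rotation as R
from scipy.optimize import least_squares
def proj(c,P):
    f=240/np.tan(np.radians(c["vfov"]/2)); p=(np.atleast_2d(P)-c["xyz"])@R.from_euler("xyz",c["attitude"],degrees=True).as_matrix()
    return p[:,:2]/p[:,2:]*f+[c["cx"],c["cy"]]
def back(c,uv,z):
    f=240/np.tan(np.radians(c["vfov"]/2)); d=R.from_euler("xyz",c["attitude"],degrees=True).as_matrix()@[(uv[0]-c["cx"])/f,(uv[1]-c["cy"])/f,1]
    return c["xyz"]+d*(z-c["xyz"][2])/d[2]
def w(p,P):
    P=np.atleast_2d(P).astype(float); return P@R.from_euler("z",p[2]).as_matrix().T+[p[0],p[1],0]
E
python3 - <<'E'
from workcell import bot
from h import *
c=bot.camera("top")
px=np.array([[410,190],[413,250],[683,168],[687,240],[50,155],[443,124]])
uv=np.c_[px[:,1]/4+270,(799-px[:,0])/4+188]
P=np.array([[0,15,33],[0,-17,33],[130,15,33],[130,-17,33],[-160,41,49],[16,41,49]])/1e3
s=least_squares(lambda p:(proj(c,w(p,P))-uv).ravel(),[.4,-.15,0]);p=s.x
print(p,np.degrees(p[2]));print(s.fun.reshape(-1,2).round(1))
for q in[[145,242],[400,220],[33,135],[50,303]]:
    b=back(c,(q[1]/4+270,(799-q[0])/4+188),.018 if q[0]>100 else .008)
    print(((b-[p[0],p[1],0])@R.from_euler("z",p[2]).as_matrix()).round(4))
E
```

```text
[ 0.52223269 -0.20596131 -0.10032505] -5.748201807131912
[[-0.7  0.2]
 [ 1.6 -0.3]
 [ 0.1  0.4]
 [-1.1  0.2]
 [-0.7  0.1]
 [ 0.8 -0.5]]
[-0.121  -0.0015  0.018 ]
[-0.0033  0.0001  0.018 ]
[-0.1674  0.0508  0.008 ]
[-0.1653 -0.0262  0.008 ]
```

The fit is good to about 1 mm: yaw −5.75°, cap end at reader x −121 mm and tip at −3 mm. The press plate lies on the world +y side. I'll turn the tool to match the reader and close the fingers to 35.5 mm.

Emit:
play_rows --steps '[[[0, 0, 0, 0.1112], [0, 0, 0, 0.1112], [0, 0, 0, 0.1112], [0, 0, 0, 0.1112], [0, 0, 0, 0.1112]]]' --gripper 0.0355

```text
time: 0.57
ee_pos: [0.2421, -0.4938, 0.231]
tcp_rot: [-180.0, 0.0, -6.1]
wrist_force: [-0.7, 0.7, -0.4]
opening: 0.0352
grasp_force: 0.0
```

Emit:
play_rows --steps '[[[0.011, -0.033, 0, 0], [0.011, -0.033, 0, 0], [0.011, -0.033, 0, 0], [0.011, -0.033, 0, 0], [0.011, -0.033, 0, 0]]]'

```text
time: 0.98
ee_pos: [0.3135, -0.3336, 0.231]
tcp_rot: [-180.0, 0.0, -5.8]
wrist_force: [0.6, -0.3, 0.1]
opening: 0.0356
grasp_force: 0.0
```

Emit:
play_rows --steps '[[[0.011, -0.033, 0.01, 0], [0.011, -0.033, 0.02, 0], [0.011, -0.033, 0.02, 0], [0.011, -0.033, 0.02, 0], [0.011, -0.033, 0.01, 0]]]'

```text
time: 1.4
ee_pos: [0.3841, -0.1746, 0.1489]
tcp_rot: [-180.0, 0.1, -5.8]
wrist_force: [0.6, -0.7, 0.5]
opening: 0.0353
grasp_force: 0.0
```

```bash
cat > st.py <<'E'
from workcell import bot
from h import *
p=np.array([0.52223,-0.20596,-0.100325])
def st():
    o=bot.get_obs();M=R.from_euler("z",p[2]).as_matrix()
    print("t",o["time"],"reader mm",((o["ee_pos"]-[p[0],p[1],0])@M*1e3).round(1),"rot",o["tcp_rot"].round(2),"F",(o["wrist_force"]@M).round(1),"op",round(o["opening"]*1e3,1),"g",o["grasp_force"])
if __name__=="__main__": st()
E
python3 st.py
```

```text
t 1.4 reader mm [-140.6   17.4  148.9] rot [-1.7996e+02  1.1000e-01 -5.7500e+00] F [ 0.6 -0.7  0.5] op 35.3 g 0.0
```

Emit:
play_rows --steps '[[[0, 0, 0.018, 0], [0, 0, 0.018, 0], [0, 0, 0.018, 0], [0, 0, 0.018, 0], [0, 0, 0.008, 0]]]'

```text
time: 1.82
ee_pos: [0.3836, -0.1759, 0.069]
tcp_rot: [-179.9, 0.2, -5.7]
wrist_force: [0.1, -0.1, 0.0]
opening: 0.0359
grasp_force: 0.0
```

Run:
```python
from st import *
st()
c=bot.camera("wrist");s=bot.camera("side")
print(c["xyz"],c["attitude"],c["vfov"])
i=cv2.resize(s["img"][170:300,180:400],None,fx=2.9,fy=2.9,interpolation=cv2.INTER_CUBIC)
t=cv2.resize(c["img"],(480,360))
cv2.imwrite("pics/w1.png",c["img"]);cv2.imwrite("pics/s1.png",i)
```

```text
t 1.8167 reader mm [-141.    16.1   69. ] rot [-1.7995e+02  1.5000e-01 -5.7200e+00] F [ 0.1 -0.1  0. ] op 35.9 g 0.0
[ 0.46173959 -0.18396152  0.21162145] [ 1.62023399e+02 -2.90282344e-02 -9.56513715e+01] 70.41454605903095
```

View pics/w1.png

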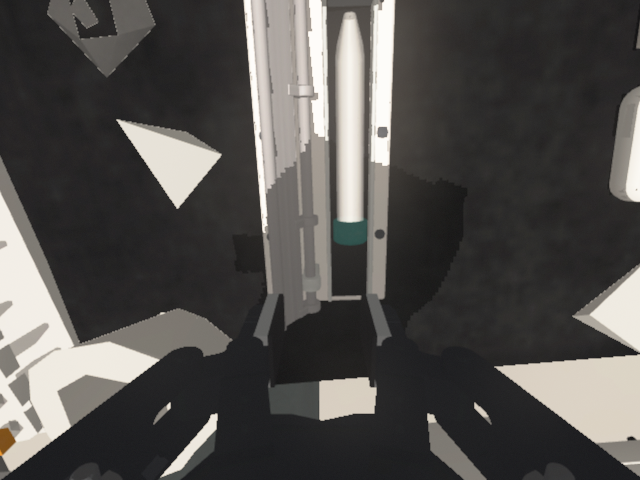

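View pics/s1.png

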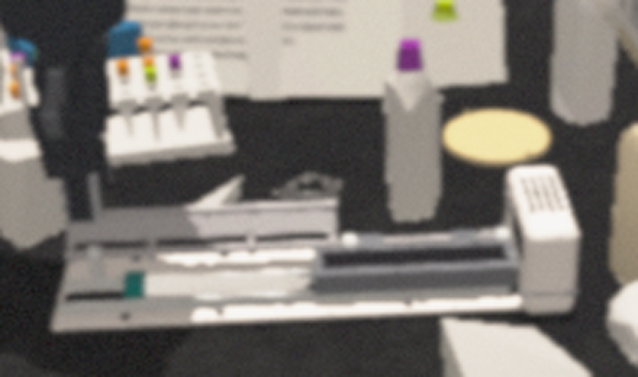

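The wrist view shows the finger tips at (268–283, 297) and (367–382, 297). They are about 6 mm thick and roughly 10 mm above the nominal TCP at this opening. The cap is at (350,240), ahead of the fingers. The hood is shut. I'll widen to 40 mm and go down onto the plate.

Emit:
play_rows --steps '[[[0, 0.001, 0.003, 0], [0, 0, 0.003, 0], [0, 0, 0.003, 0], [0, 0, 0.003, 0], [0, 0, 0.003, 0]]]' --gripper 0.04

```text
time: 2.33
ee_pos: [0.3846, -0.1776, 0.0564]
tcp_rot: [180.0, -0.0, -5.7]
wrist_force: [-0.2, -0.1, 0.1]
opening: 0.0402
grasp_force: 0.0
```

Emit:
play_rows --steps '[[[0, 0, 0.002, 0], [0, 0, 0.002, 0], [0, 0, 0.002, 0], [0, 0, 0.002, 0], [0, 0, 0.002, 0]]]'

```text
time: 2.75
ee_pos: [0.3848, -0.1756, 0.0476]
tcp_rot: [-179.7, -0.1, -5.7]
wrist_force: [0.0, 14.7, 18.5]
opening: 0.0405
grasp_force: 9.3
```

```bash
python3 st.py
```

```text
t 2.75 reader mm [-139.8   16.4   47.6] rot [-1.7973e+02 -6.0000e-02 -5.6800e+00] F [-1.4 14.7 18.5] op 40.5 g 9.346336126327515
```

Emit:
play_rows --steps '[[[0, 0, -0.004, 0], [0, 0, -0.004, 0], [0, 0, -0.004, 0], [0, 0, 0, 0], [0, 0, 0, 0]]]'

```text
time: 3.17
ee_pos: [0.3846, -0.1777, 0.0585]
tcp_rot: [180.0, -0.0, -5.8]
wrist_force: [-0.1, 1.1, 0.3]
opening: 0.0402
grasp_force: 0.0
```

Run:
```python
from st import *
st()
c=bot.camera("wrist");cv2.imwrite("pics/w2.png",cv2.resize(c["img"][180:400,220:420],None,fx=2.7,fy=2.7,interpolation=cv2.INTER_CUBIC))
M=R.from_euler("z",p[2]).as_matrix()
cw=dict(c,xyz=np.array([.46173959,-.18396152,.21162145]),attitude=np.array([162.0234,-.029,-95.65137]))
for n,uv,z in[("edge",(262,180),.05),("edge",(268,260),.05),("capend",(350,244),.018),("padL",(283,297),.08),("padR",(367,297),.08)]:
    print(n,((back(cw,uv,z)-[p[0],p[1],0])@M*1e3).round(1))
print(proj(c,w(p,np.array([[-100,40,52],[-140,40,52],[-121,0,18],[-139.8,35,58],[-139.8,-5,58]])/1e3)).round())
```

```text
t 3.1667 reader mm [-139.8   14.3   58.5] rot [ 1.7998e+02 -2.0000e-02 -5.7500e+00] F [-0.2  1.1  0.3] op 40.2 g 0.0
edge [-83.2  43.9  50. ]
edge [-123.4   43.    50. ]
capend [-125.2   -1.2   18. ]
padL [-129.    32.3   80. ]
padR [-128.9   -3.7   80. ]
[[264. 224.]
 [268. 303.]
 [346. 245.]
 [277. 309.]
 [362. 309.]]
```

View pics/w2.png

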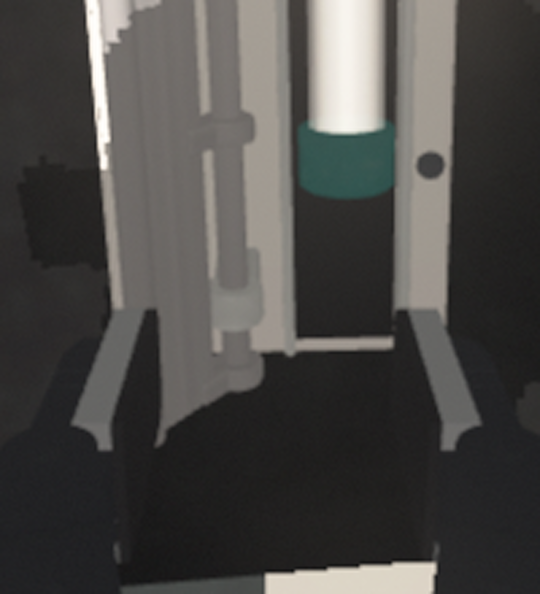

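The upward push ran nearly through the hinge axis, so the tip was jamming on the roll by friction instead of turning the plate. I'll start further inboard and follow the edge's arc.

Emit:
play_rows --steps '[[[0, 0.002, 0, 0], [0, 0, 0.003, 0], [0, 0, 0.003, 0], [0, 0, 0.002, 0], [0, 0, 0.001, 0]]]'

```text
time: 3.63
ee_pos: [0.3843, -0.1787, 0.0493]
tcp_rot: [-179.9, -0.0, -5.7]
wrist_force: [-2.3, 6.6, 11.9]
opening: 0.04
grasp_force: 5.4
```

Emit:
play_rows --steps '[[[0, -0.002, 0.002, 0], [0, -0.002, 0.002, 0], [0, -0.0015, 0.002, 0], [0, -0.0015, 0.002, 0], [0, 0, 0, 0]]]'

```text
time: 4.05
ee_pos: [0.3849, -0.1722, 0.0408]
tcp_rot: [-180.0, 0.0, -5.7]
wrist_force: [0.4, 0.2, 1.8]
opening: 0.0404
grasp_force: 0.9
```

```bash
python3 st.py
```

```text
t 4.05 reader mm [-140.    19.8   40.8] rot [-1.7999e+02  2.0000e-02 -5.7300e+00] F [0.4 0.2 1.8] op 40.4 g 0.8963245153427124
```

Emit:
play_rows --steps '[[[0, -0.001, 0.0025, 0], [0, -0.001, 0.0025, 0], [0, 0, 0.0025, 0], [0, 0, 0.0025, 0], [0, 0, 0, 0]]]'

```text
time: 4.47
ee_pos: [0.3849, -0.1706, 0.0306]
tcp_rot: [180.0, 0.0, -5.7]
wrist_force: [-0.0, 0.4, 1.3]
opening: 0.0399
grasp_force: 0.7
```

Run:
```python
from st import *
st()
s=bot.camera("side")
t=bot.camera("top")["img"][188:388,270:370]
a=cv2.resize(s["img"][200:290,180:400],(780,320),interpolation=cv2.INTER_CUBIC)
b=cv2.resize(cv2.rotate(t,cv2.ROTATE_90_CLOCKWISE)[10:80],(780,273),interpolation=cv2.INTER_CUBIC)
cv2.imwrite("pics/s2.png",np.vstack([a,b]))
```

```text
t 4.4667 reader mm [-140.1   21.5   30.6] rot [ 1.7999e+02  3.0000e-02 -5.7400e+00] F [-0.1  0.4  1.3] op 39.9 g 0.6977985799312592
```

View pics/s2.png

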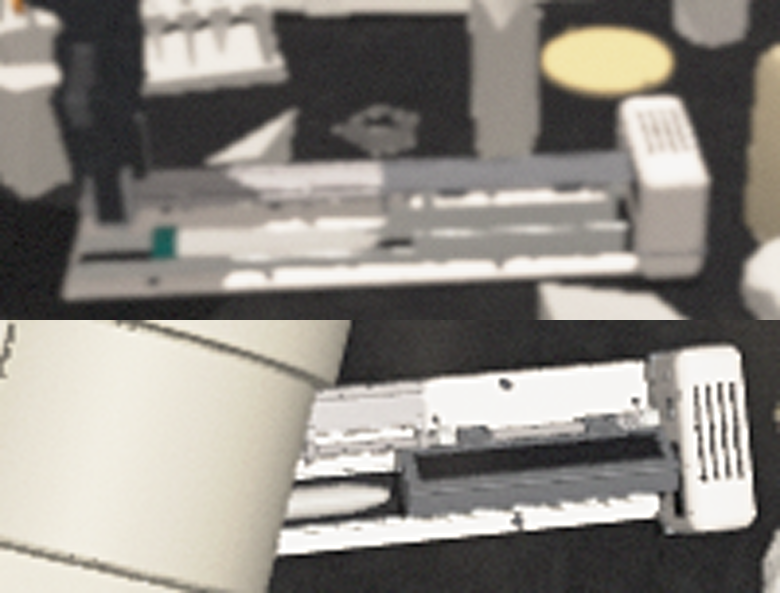

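The side view shows the hood lifting and the top view shows it partly raised, so the plate is turning. I'll continue straight down.

Emit:
play_rows --steps '[[[0, 0, 0.0025, 0], [0, 0, 0.0025, 0], [0, 0, 0.0025, 0], [0, 0, 0.002, 0], [0, 0, 0, 0]]]'

```text
time: 4.98
ee_pos: [0.3851, -0.1706, 0.0214]
tcp_rot: [180.0, 0.0, -5.8]
wrist_force: [0.9, -1.0, 2.8]
opening: 0.0399
grasp_force: 1.1
```

Run:
```python
from st import *
st()
s=bot.camera("side"); c=bot.camera("wrist")
a=cv2.resize(s["img"][200:290,180:400],(780,320),interpolation=cv2.INTER_CUBIC)
cv2.imwrite("pics/s3.png",np.vstack([a,cv2.resize(c["img"][100:320,60:580],(780,280))]))
```

```text
t 4.9833 reader mm [-140.    21.4   21.4] rot [ 1.80e+02  1.00e-02 -5.75e+00] F [ 0.9 -0.9  2.8] op 39.9 g 1.069352611375507
```

View pics/s3.png

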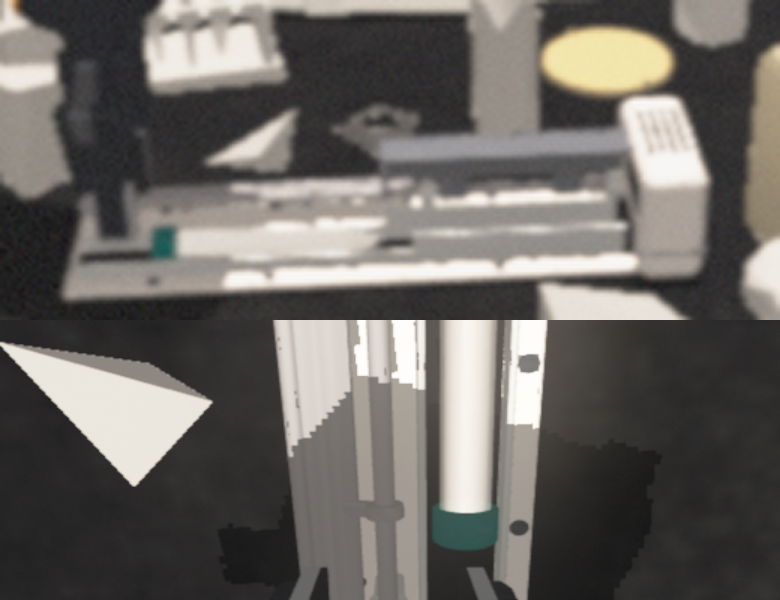

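The hood is now at about 1.1 rad. The right finger is slightly to −y of the cap centre (480 against 465). I'll shift +y 2 mm and press on.

Emit:
play_rows --steps '[[[0, -0.001, 0.002, 0], [0, -0.001, 0.002, 0], [0, 0, 0.002, 0], [0, 0, 0.002, 0], [0, 0, 0, 0]]]'

```text
time: 5.5
ee_pos: [0.3855, -0.1688, 0.0137]
tcp_rot: [180.0, -0.0, -5.7]
wrist_force: [0.2, -3.6, 5.0]
opening: 0.04
grasp_force: 2.2
```

Run:
```python
from st import *
st()
s=bot.camera("side"); c=bot.camera("wrist")
a=cv2.resize(s["img"][200:290,180:400],(780,320),interpolation=cv2.INTER_CUBIC)
cv2.imwrite("pics/s4.png",np.vstack([a,cv2.resize(c["img"][100:320,60:580],(780,280))]))
```

```text
t 5.5 reader mm [-139.7   23.3   13.7] rot [ 1.7996e+02 -2.0000e-02 -5.7500e+00] F [ 0.6 -3.5  5. ] op 40.0 g 2.20165953040123
```

View pics/s4.png

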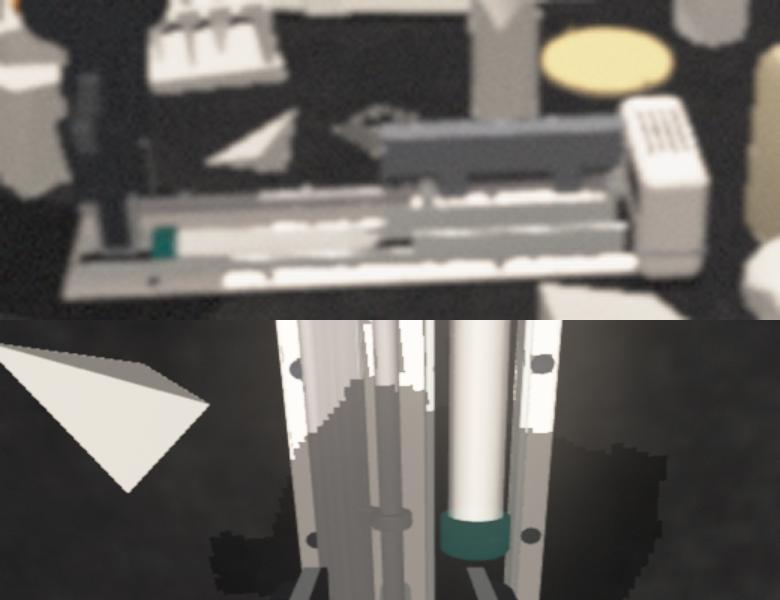

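Run:
```python
from st import *
s=bot.camera("side")
for th in(1.1,1.2,1.3,1.4,1.5,1.6):
    a=np.radians(174.4)-th; 
    q=proj(s,w(p,np.array([[x,24+41.2*np.cos(a),29+41.2*np.sin(a)] for x in(0,128)])/1e3))
    print(th,((q-[180,200])*[780/220,320/90]).round(0).tolist())
i=cv2.cvtColor(s["img"],cv2.COLOR_BGR2GRAY).astype(int)
print(i[225:250,321])
```

```text
1.1 [[381.0, 148.0], [628.0, 141.0]]
1.2 [[381.0, 142.0], [628.0, 135.0]]
1.3 [[381.0, 136.0], [627.0, 129.0]]
1.4 [[381.0, 131.0], [626.0, 124.0]]
1.5 [[381.0, 127.0], [625.0, 120.0]]
1.6 [[381.0, 124.0], [624.0, 117.0]]
[147 144 145 147 147 144 145 143 150 152 150 153 141 111  87  83  86  87
  86  82  84  84  78  69  57]
```

The measured top edge matches about 1.5 rad. I'll press 2 mm more, then begin the push.

Emit:
play_rows --steps '[[[0, 0, 0.001, 0], [0, 0, 0.001, 0], [0.001, 0, 0, 0], [0.001, 0, 0, 0], [0.001, 0, 0, 0]]]'

```text
time: 6.07
ee_pos: [0.3876, -0.1681, 0.0112]
tcp_rot: [-179.9, 0.1, -5.7]
wrist_force: [-2.4, 3.8, 3.5]
opening: 0.0403
grasp_force: 2.4
```

```bash
python3 st.py
```

```text
t 6.0667 reader mm [-137.7   24.2   11.2] rot [-1.7991e+02  1.1000e-01 -5.7200e+00] F [-2.8  3.5  3.5] op 40.3 g 2.3988499492406845
```

The +y force suggests the tip is near the outer side of the roll, so I'll shift back inboard 1.5 mm while advancing.

Emit:
play_rows --steps '[[[0.001, 0.001, 0, 0], [0.002, 0.0005, 0, 0], [0.002, 0, 0, 0], [0.002, 0, 0, 0], [0.002, 0, 0, 0]]]'

```text
time: 6.48
ee_pos: [0.3964, -0.1701, 0.0116]
tcp_rot: [-179.9, 0.1, -5.7]
wrist_force: [-4.4, 6.8, 9.9]
opening: 0.0402
grasp_force: 5.8
```

```bash
python3 st.py
```

```text
t 6.4833 reader mm [-128.8   23.1   11.6] rot [-1.7986e+02  1.2000e-01 -5.7000e+00] F [-5.   6.3  9.9] op 40.2 g 5.758203184486774
```

Emit:
play_rows --steps '[[[0.002, 0, -0.0007, 0], [0.003, 0, 0, 0], [0.003, 0, 0, 0], [0.003, 0, 0, 0], [0.003, 0, 0, 0]]]'

```text
time: 6.9
ee_pos: [0.4107, -0.1726, 0.0125]
tcp_rot: [180.0, 0.1, -5.7]
wrist_force: [-5.2, 1.3, 6.6]
opening: 0.0399
grasp_force: 3.8
```

Run:
```python
from st import *
st()
s=bot.camera("side"); c=bot.camera("wrist")
a=cv2.resize(s["img"][200:290,180:400],(780,320),interpolation=cv2.INTER_CUBIC)
cv2.imwrite("pics/s5.png",np.vstack([a,cv2.resize(c["img"][100:320,60:580],(780,280))]))
```

```text
t 6.9 reader mm [-114.3   22.1   12.5] rot [ 1.80e+02  7.00e-02 -5.74e+00] F [-5.3  0.8  6.6] op 39.9 g 3.7647817903052783
```

View pics/s5.png

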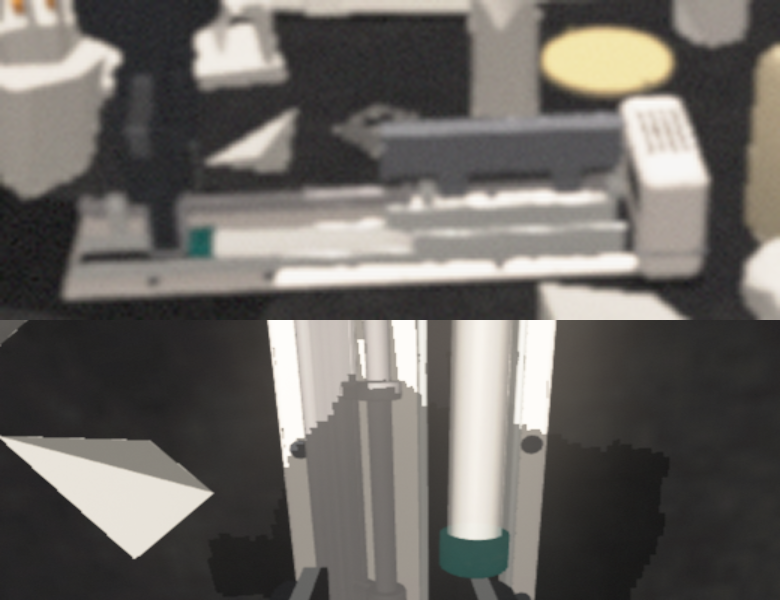

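The tube is moving: the cap is at (475,555) in contact with the finger, and the hood is upright. I'll keep pushing and watch the forces.

Emit:
play_rows --steps '[[[0.003, 0, 0, 0], [0.003, 0, 0, 0], [0.003, 0, 0, 0], [0.003, 0, 0, 0], [0.003, 0, 0, 0]]]'

```text
time: 7.42
ee_pos: [0.4257, -0.1742, 0.0125]
tcp_rot: [180.0, 0.1, -5.7]
wrist_force: [-5.4, 1.4, 6.5]
opening: 0.0399
grasp_force: 3.8
```

Emit:
play_rows --steps '[[[0.003, 0, 0, 0], [0.003, 0, 0, 0], [0.003, 0, 0, 0], [0.003, 0, 0, 0], [0.003, 0, 0, 0]]]'

```text
time: 7.83
ee_pos: [0.4406, -0.1756, 0.0125]
tcp_rot: [180.0, 0.1, -5.7]
wrist_force: [-6.0, 0.8, 7.4]
opening: 0.0402
grasp_force: 4.1
```

```bash
python3 st.py
```

```text
t 7.8333 reader mm [-84.3  22.   12.5] rot [ 1.7999e+02  7.0000e-02 -5.7400e+00] F [-6.   0.2  7.4] op 40.2 g 4.118444200212252
```

Steady. About 80 mm to go, so I'll do four more calls of 15 mm.

Emit:
play_rows --steps '[[[0.003, 0, 0, 0], [0.003, 0, 0, 0], [0.003, 0, 0, 0], [0.003, 0, 0, 0], [0.003, 0, 0, 0]]]'

```text
time: 8.25
ee_pos: [0.4553, -0.1769, 0.0125]
tcp_rot: [-180.0, 0.1, -5.7]
wrist_force: [-5.9, 2.8, 8.0]
opening: 0.0398
grasp_force: 4.7
```

Emit:
play_rows --steps '[[[0.003, 0, 0, 0], [0.003, 0, 0, 0], [0.003, 0, 0, 0], [0.003, 0, 0, 0], [0.003, 0, 0, 0]]]'

```text
time: 8.67
ee_pos: [0.4701, -0.1783, 0.0125]
tcp_rot: [-180.0, 0.1, -5.7]
wrist_force: [-7.4, 3.5, 10.2]
opening: 0.0401
grasp_force: 5.4
```

Emit:
play_rows --steps '[[[0.003, 0, 0, 0], [0.003, 0, 0, 0], [0.003, 0, 0, 0], [0.003, 0, 0, 0], [0.003, 0, 0, 0]]]'

```text
time: 9.08
ee_pos: [0.4849, -0.1795, 0.0125]
tcp_rot: [-179.9, 0.1, -5.7]
wrist_force: [-7.2, 4.2, 9.5]
opening: 0.04
grasp_force: 5.8
```

Emit:
play_rows --steps '[[[0.003, 0, 0, 0], [0.003, 0, 0, 0], [0.003, 0, 0, 0], [0.003, 0, 0, 0], [0.003, 0, 0, 0]]]'

```text
time: 9.5
ee_pos: [0.4997, -0.1808, 0.0125]
tcp_rot: [-179.9, 0.1, -5.7]
wrist_force: [-8.2, 5.3, 10.6]
opening: 0.04
grasp_force: 6.5
```

Run:
```python
from st import *
st()
# teal cap columns in the side and wrist pictures
for n in("side","wrist"):
    c=bot.camera(n); h=cv2.inRange(cv2.cvtColor(c["img"],cv2.COLOR_BGR2HSV),(80,90,40),(96,255,255))
    if n=="side": h[:200]=0;h[290:]=0;h[:,400:]=0;h[:,:180]=0
    y,x=np.nonzero(h); print(n,len(x),(x.min(),x.max(),y.min(),y.max()) if len(x) else "")
s=bot.camera("side")
for X in(-30,-20,-10,0,7,27): print(X,proj(s,w(p,[[X/1e3,0,.018]])).round(1))
```

```text
t 9.5 reader mm [-25.   22.8  12.5] rot [-1.7991e+02  1.5000e-01 -5.7100e+00] F [-8.7  4.5 10.6] op 40.0 g 6.542266998582695
side 30 (np.int64(282), np.int64(287), np.int64(263), np.int64(269))
wrist 1275 (np.int64(350), np.int64(394), np.int64(265), np.int64(302))
-30 [[272.4 267.1]]
-20 [[277.8 266.9]]
-10 [[283.2 266.8]]
0 [[288.5 266.6]]
7 [[292.3 266.5]]
27 [[303.  266.2]]
```

Emit:
play_rows --steps '[[[0.003, -0.0005, 0, 0], [0.003, 0, 0, 0], [0.003, 0, 0, 0], [0.003, 0, 0, 0], [0.003, 0, 0, 0]]]'

```text
time: 10.07
ee_pos: [0.5146, -0.1818, 0.0125]
tcp_rot: [-179.9, 0.1, -5.7]
wrist_force: [-9.0, 4.5, 10.3]
opening: 0.0402
grasp_force: 6.4
```

Emit:
play_rows --steps '[[[0.001, 0, 0, 0], [0.001, 0, 0, 0], [0.001, 0, 0, 0], [0.0005, 0, 0, 0], [0, 0, 0, 0]]]'

```text
time: 10.48
ee_pos: [0.5183, -0.1822, 0.0125]
tcp_rot: [-179.9, 0.1, -5.7]
wrist_force: [-6.5, 5.3, 10.2]
opening: 0.0401
grasp_force: 6.0
```

```bash
python3 st.py
```

```text
t 10.4833 reader mm [-6.3 23.3 12.5] rot [-1.7991e+02  1.2000e-01 -5.7100e+00] F [-7.   4.6 10.2] op 40.1 g 5.990629509324208
```

Not at the stop yet. I'll take 0.5–1 mm steps and watch the force.

Emit:
play_rows --steps '[[[0.0005, 0, 0, 0], [0.0005, 0, 0, 0], [0.0005, 0, 0, 0], [0.0005, 0, 0, 0], [0, 0, 0, 0]]]'

```text
time: 10.9
ee_pos: [0.5195, -0.1822, 0.0125]
tcp_rot: [-179.9, 0.2, -5.7]
wrist_force: [-9.7, 5.5, 11.6]
opening: 0.0397
grasp_force: 8.5
```

Emit:
play_rows --steps '[[[0.0005, 0, 0, 0], [0.0005, 0, 0, 0], [0, 0, 0, 0], [0, 0, 0, 0], [0, 0, 0, 0]]]'

```text
time: 11.32
ee_pos: [0.5197, -0.1823, 0.0124]
tcp_rot: [-179.9, 0.3, -5.7]
wrist_force: [-14.5, 5.5, 14.7]
opening: 0.0401
grasp_force: 10.8
```

Run:
```python
from st import *
st()
c=bot.camera("wrist"); h=cv2.inRange(cv2.cvtColor(c["img"],cv2.COLOR_BGR2HSV),(80,90,40),(96,255,255))
y,x=np.nonzero(h); print(len(x),x.min(),x.max(),y.min(),y.max())
v=y.max(); u=np.median(x[y>=v-2])
M=R.from_euler("z",p[2]).as_matrix()
for z in(.018,.023,.028): print(z,((back(c,(u,v),z)-[p[0],p[1],0])@M*1e3).round(1))
g=cv2.cvtColor(c["img"],cv2.COLOR_BGR2HSV)
for r in range(60,320,6): print(r,c["img"][r,int(u)].tolist(),end=" ")
print(proj(c,w(p,np.array([[125,0,18],[125,0,27],[7,0,27],[27,0,28],[0,-12,20]])/1e3)).round())
```

```text
t 11.3167 reader mm [-4.9 23.3 12.4] rot [-179.91    0.29   -5.73] F [-14.9   4.   14.7] op 40.1 g 10.772944301425014
1278 350 394 265 303
0.018 [ 1.5  0.4 18. ]
0.023 [ 4.1  1.2 23. ]
0.028 [ 6.8  2.1 28. ]
60 [233, 240, 244] 66 [234, 241, 244] 72 [234, 240, 244] 78 [235, 241, 245] 84 [235, 242, 244] 90 [235, 242, 245] 96 [235, 242, 245] 102 [235, 242, 245] 108 [236, 243, 245] 114 [237, 243, 246] 120 [237, 243, 246] 126 [238, 244, 246] 132 [237, 244, 246] 138 [238, 243, 246] 144 [238, 244, 246] 150 [239, 244, 246] 156 [238, 244, 246] 162 [239, 244, 246] 168 [239, 244, 247] 174 [238, 244, 246] 180 [239, 244, 247] 186 [238, 244, 247] 192 [238, 244, 247] 198 [239, 244, 247] 204 [238, 244, 247] 210 [238, 244, 247] 216 [238, 244, 247] 222 [237, 243, 246] 228 [237, 243, 246] 234 [236, 243, 246] 240 [235, 242, 246] 246 [235, 241, 245] 252 [234, 241, 244] 258 [234, 241, 244] 264 [236, 242, 244] 270 [236, 243, 245] 276 [81, 86, 53] 282 [80, 85, 51] 288 [79, 85, 50] 294 [77, 84, 48] 300 [76, 81, 43] 306 [43, 44, 44] 312 [39, 41, 41] 318 [38, 38, 38] [[391. -27.]
 [396. -39.]
 [377. 301.]
 [380. 257.]
 [400. 308.]]
```

The push has stalled at finger centre x −4.9 mm, putting the cap end at about 6 mm. Each extra 0.5–1 mm raises the force, so the tube is against the stop. I'll back the finger out with the plate still down, then lift.

Emit:
play_rows --steps '[[[-0.003, 0, 0, 0], [-0.005, 0, 0, 0], [-0.006, 0, 0, 0], [-0.006, 0, 0, 0], [-0.006, 0, 0, 0]]]'

```text
time: 11.78
ee_pos: [0.4969, -0.1805, 0.0128]
tcp_rot: [-180.0, -0.1, -5.7]
wrist_force: [4.6, 2.8, 4.7]
opening: 0.0399
grasp_force: 2.8
```

Run:
```python
from st import *
st()
c=bot.camera("wrist"); h=cv2.inRange(cv2.cvtColor(c["img"],cv2.COLOR_BGR2HSV),(80,90,40),(96,255,255))
y,x=np.nonzero(h); print(len(x),x.min(),x.max(),y.min(),y.max())
v=y.max(); u=np.median(x[y>=v-2])
M=R.from_euler("z",p[2]).as_matrix()
f=y[abs(x-u)<2].min()
print(u,v,f,((back(c,(u,v),.010)-[p[0],p[1],0])@M*1e3).round(1),((back(c,(u,f),.028)-[p[0],p[1],0])@M*1e3).round(1))
h=cv2.imread("pics/w1.png"); c=dict(c,xyz=np.array([.46173959,-.18396152,.21162145]),attitude=np.array([162.0234,-.029,-95.65137]))
h=cv2.inRange(cv2.cvtColor(h,cv2.COLOR_BGR2HSV),(80,90,40),(96,255,255))
h[:150]=0;h[:,:300]=0;h[:,400:]=0
y,x=np.nonzero(h);v=y.max(); u=np.median(x[y>=v-2]);f=y[abs(x-u)<2].min()
print(u,v,f,((back(c,(u,v),.010)-[p[0],p[1],0])@M*1e3).round(1),((back(c,(u,f),.028)-[p[0],p[1],0])@M*1e3).round(1))
```

```text
t 11.7833 reader mm [-27.8  22.8  12.8] rot [-1.7998e+02 -1.1000e-01 -5.7200e+00] F [4.3 3.3 4.7] op 39.9 g 2.781208954138492
1181 350 396 218 251
373.0 251 222 [ 0.3 -0.7 10. ] [18.3  2.7 28. ]
350.0 244 223 [-127.7   -1.9   10. ] [-109.6    0.    28. ]
```

The cap moved 128.0 mm from its start at −121, so its end is at +7 mm, fully home. I'll lift off to let the hood shut.

Emit:
play_rows --steps '[[[-0.004, 0, 0, 0], [0, 0, -0.003, 0], [0, 0, -0.003, 0], [0, 0, -0.004, 0], [0, 0, -0.004, 0]]]'

```text
time: 12.25
ee_pos: [0.4919, -0.1805, 0.0265]
tcp_rot: [180.0, 0.1, -5.8]
wrist_force: [0.3, 0.1, 0.3]
opening: 0.0398
grasp_force: 0.2
```

Emit:
play_rows --steps '[[[0, 0, -0.005, 0], [0, 0, -0.005, 0], [0, 0, -0.006, 0], [0, 0, -0.008, 0], [0, 0, -0.008, 0]]]'

```text
time: 12.67
ee_pos: [0.4922, -0.1803, 0.0592]
tcp_rot: [-180.0, 0.0, -5.7]
wrist_force: [-0.4, -0.6, 0.7]
opening: 0.0398
grasp_force: 0.0
```

Emit:
play_rows --steps '[[[0, 0, -0.015, 0], [0, 0, -0.02, 0], [0, 0, -0.02, 0], [0, 0, -0.02, 0], [0, 0, -0.02, 0]]]'

```text
time: 13.08
ee_pos: [0.4922, -0.1801, 0.1552]
tcp_rot: [-180.0, -0.0, -5.7]
wrist_force: [-0.7, 0.6, 0.3]
opening: 0.04
grasp_force: 0.0
```

Emit:
play_rows --steps '[[[-0.03, 0, 0, 0], [-0.03, 0, 0, 0], [-0.03, 0, 0, 0], [0, 0, 0, 0], [0, 0, 0, 0]]]'

```text
time: 13.5
ee_pos: [0.4021, -0.1712, 0.1547]
tcp_rot: [180.0, -0.1, -5.8]
wrist_force: [0.5, 0.7, 0.3]
opening: 0.0405
grasp_force: 0.0
```

Run:
```python
from st import *
st()
t=bot.camera("top")["img"];o=cv2.imread("pics/top0.png")
s=bot.camera("side")["img"];so=cv2.imread("pics/side0.png")
# changed pixels: hood region vs start, reader cols
def dif(a,b,y0,y1,x0,x1):
    d=cv2.absdiff(a,b).max(2)[y0:y1,x0:x1]; return (d>40).sum(),d.size
print("hood top",dif(t,o,210,285,296,340),"hood side",dif(s,so,240,280,292,362),"timer",dif(t,o,290,336,405,455),"forceps",dif(t,o,220,292,398,416),"dish",dif(t,o,195,250,185,235),"dish2",dif(t,o,330,386,473,537))
h=cv2.inRange(cv2.cvtColor(s,cv2.COLOR_BGR2HSV),(80,90,40),(96,255,255))[230:290,180:380]; print("teal side",h.sum()//255)
cv2.imwrite("pics/end.png",np.hstack([cv2.resize(s[220:290,180:400],None,fx=2,fy=2),]))
w_=bot.camera("wrist");hh=cv2.inRange(cv2.cvtColor(w_["img"],cv2.COLOR_BGR2HSV),(80,90,40),(96,255,255));print("teal wrist",hh.sum()//255)
```

```text
t 13.5 reader mm [-123.    22.5  154.7] rot [ 1.7998e+02 -1.1000e-01 -5.7700e+00] F [0.5 0.7 0.3] op 40.5 g 0.0
hood top (np.int64(111), 3300) hood side (np.int64(0), 2800) timer (np.int64(0), 2300) forceps (np.int64(0), 1296) dish (np.int64(0), 2750) dish2 (np.int64(0), 3584)
teal side 0
teal wrist 4
```

```bash
python3 -c "
from workcell import bot
print(bot.job_done())"
```

```text
the job is handed in; nothing more can be done
None
```

The tube is fully home against the stop (its cap moved 128 mm, to about 7 mm inside the mouth), the hood has sprung shut over it, the other things on the bench haven't moved, and the job was handed in at about 13.5 s with the arm clear.

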